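Sweep the used dishes off the warming plate into the discard tray

ROBOT

A 6-joint arm with a two-finger parallel gripper is mounted at the origin on the work surface. World frame = base frame: x ahead of the robot, y to its left, z up, the work surface at z = 0. Lengths are in m, angles in rad, forces in N, time in s.
With the tool pointing down it reaches from about 0.275 to 0.725 m from the base axis. Payload 15.9 kg.
Tool frame: the origin (TCP) lies between the finger pads; the fingertips stand 19 mm ahead of it and the grasp point (between the pads) is the TCP (robot.tips_ahead is the distance from the TCP to the fingertips, in m); z points along the fingers, x is the direction in which the jaws open and shut, and the axes are right-handed (so a half turn about z gives the same grasp; the last joint's range is limited). The gripper opens to 85 mm and grips with 20 to 120 N. Pads are 22 mm wide; open, the fingers measure 114 mm over their backs; the gripper's body (76 mm by 85 mm) begins 54 mm behind the grasp point. The pads swing forward as they close: fully open they stand 13 mm farther back than shut.
Start: joints at [1.349, 0.213, -0.034, 1.323, 0, 1.571], TCP at [0.11, 0.488, 0.218] pointing down, gripper open.
Joint ranges: [-2.98, 2.98], [-0.74, 1.72], [-1.14, 1.35], [-2.1, 2.04], [-1.57, 1.44], [-3.14, 3.14]. Speed limits (rad/s): [1.89, 1.89, 2.39, 2.57, 3.14, 3.14].

INTERFACE

Orientations are given as a rotation vector (axis times angle).
In Python, from bench import robot gives the robot as it stands.
- The arm moves only by the shell command python3 -m crank 'ROWS' [OPENING] [FORCE]. ROWS is a JSON object of lists of equal length, an entry for each row: "travel": the shift along the tool's x, y, z in cm, a list of three; "dr": the turn, a rotation vector about the tool's x, y, z in degrees, a list of three. In form: {"travel": [[x, y, z], ...], "dr": [[ax, ay, az], ...]}. A call has 1 to 10 rows; each row shifts and turns the commanded pose from where the row before left it, along the tool's axes as they then stand; what a row does not reach is not made up. A row lasts 1/12 s, in which the tool goes at most 41.7 mm and 7.16 degrees, less where a joint would pass 70% of its speed; a pose out of reach is approached as far as the arm can. A call is refused whole if a number of a shift passes 4.17 or a number of a turn 7.16, either way. A call with a gripper value outside its range is refused whole. OPENING is the opening, from 0 (shut) to 1 (fully open), set as the call begins (- or left out, the last holds). The fingers move at their own pace and stop on an object; FORCE is the grip in N (left out, the last holds). Time passes only in rows, so rows that do not move let the fingers close. It gives the time, the measured TCP pose, the force and the opening at its end, in the units of the state.
- robot.state(): the state, without advancing time (a new reading comes with each control period).
- robot.camera(name): name is "scene" or "top"; returns a dict with "img" (384x512x3 uint8, blue, green, red), "camera_matrix" (3x3 intrinsics, pixels), "origin" and "rotation" of the camera in the world. Camera axes: x right, y down, z forward; pixel columns grow to the right and rows downward; lengths in m; the calibration is good to about 2 mm. A picture is of the moment at which its call begins. There is no depth.
- robot.close_job(): hands the job in, once; it reports no verdict.
The state is a dict: "time": time; "qpos": joint angles; "qd": joint speeds; "effort": joint torques, N m; "eef_pos": TCP position; "eef_rot": TCP orientation; "ft_force": force on the tool from outside, world axes, zero at the start; "torque": the same for the moment, N m; "width": finger opening in m.
Only numpy, scipy, OpenCV 4.12 (cv2) and the standard library are available. Lean on these libraries where they do the work, as an engineer would, in place of code of your own. Each camera call takes 0.05 s, during which the arm holds its last target. There are 200 camera calls.

TASK

The session is over: sweep the three used square four-well dishes with the pink wells off the warming plate into the yellow discard tray that stands against one end of it. Push them along the plate and right over the edge with the fingertips, so that none is left resting on the plate; do not pick any of them up. Leave the bottle, the round dish, the tube block and the stock in the steel tray as they are.

Things in the scene. Friction and masses are not known exactly. Their poses are not given: they have to be found in the camera images.
- plate: bench-top warming plate fixed to the bench: flat black top, 340 mm (its x, away from the robot) x 360 mm (its y), 10 mm thick, its upper face 38 mm above the bench, without rim; it overhangs the white housing below by 30 mm at both ends. Origin: centre of its underside, on the bench; the ends of the top are at y = +180 and -180 mm
- discard_tray: yellow plastic discard tray, fixed, open on top: 330 mm (x) x 200 mm (y) x 26 mm high outside, walls and floor 4 mm. Origin: centre of its underside, on the bench. Parallel to the plate at its +y or its -y end, the near wall tucked 28 mm under the overhanging top: what slides over the end drops in. Its origin is 252 mm along y from the plate's
- clean_tray: stainless steel tray of the same size as the discard tray, fixed, tucked under the other end of the plate, with fresh stock in it. Origin: centre of its underside. No used dish belongs here
- dish1: used four-well dish with its lid on, one rigid piece: square, clear, 66 x 66 x 14 mm, about 30 g, four pink wells. Origin: centre of its underside; x, y parallel to its sides. Starts flat on the plate, turned up to 0.25 rad from the plate's axes. In the row nearer the robot, towards the plate's -y end, its centre at least 130 mm from dish2's
- dish2: used four-well dish with its lid on, one rigid piece: square, clear, 66 x 66 x 14 mm, about 30 g, four pink wells. Origin: centre of its underside; x, y parallel to its sides. Starts flat on the plate, turned up to 0.25 rad from the plate's axes. In the row nearer the robot, towards the plate's +y end
- dish3: used four-well dish with its lid on, one rigid piece: square, clear, 66 x 66 x 14 mm, about 30 g, four pink wells. Origin: centre of its underside; x, y parallel to its sides. Starts flat on the plate, turned up to 0.25 rad from the plate's axes. Alone in the farther row, between the bottle (nearer the robot) and the round dish and tube block (farther)
- bottle: small amber media bottle with a blue cap, 34 mm across, 52 mm high, 60 g, standing loose on the plate between the two rows of dishes. Origin: centre of its underside. Stays where it is
- round_dish: round clear lidded dish with yellowish oil and orange drops, 58 mm across, 14 mm high, loose, near the plate's far edge. Origin: centre of its underside. Stays where it is
- tube_block: aluminium tube-warming block with four capped tubes (one rigid piece), 44 mm (x) x 105 mm (y) x 44 mm high with the caps, 450 g, loose, near the plate's far edge. Origin: centre of its underside. Stays where it is
- fresh_dishes: stack of two fresh round dishes (one rigid piece), 62 mm across, 25 mm high, lying loose in the steel tray. Origin: centre of its underside. Stays where it is
- pot: clear specimen pot with a red cap, 40 mm across, 30 mm high, loose in the steel tray. Origin: centre of its underside. Stays where it is
- capillary_case: flat blue case for glass capillaries, 34 mm (x) x 92 mm (y) x 18 mm high, lying loose in the steel tray. Origin: centre of its underside. Stays where it is
Things that resemble listed ones, but are neither listed nor needed, are in the scene too. Of the things like the capillary_case, leave any that is orange; of the rest the larger one is meant.

How it is judged:
At the end, for the whole second after the job is handed in: All three square dishes are at rest in the yellow tray (centres within its inner walls and at least 5 mm below the plate's top), none resting on the plate; bottle, round dish, tube block, fresh dishes, pot and capillary case stand upright within 12 mm of their places (x of dish1 in the frame of discard_tray between -0.161 and 0.161 m and y of dish1 in the frame of discard_tray between -0.096 and 0.096 m and z of each of dish1, dish2, dish3 in the frame of discard_tray below 0.033 m and linear speed of each of dish1, dish2, dish3 below 0.02 m/s and contact force between each of dish1, dish2, dish3 and plate below 0.05 N and x of dish2 in the frame of discard_tray between -0.161 and 0.161 m and y of dish2 in the frame of discard_tray between -0.096 and 0.096 m and x of dish3 in the frame of discard_tray between -0.161 and 0.161 m and y of dish3 in the frame of discard_tray between -0.096 and 0.096 m and distance of each of bottle, round_dish, tube_block, fresh_dishes, pot, capillary_case from where it was at the start of the episode below 0.012 m and angle between each of bottle, round_dish, tube_block, fresh_dishes, pot, capillary_case's own z axis and vertical below 0.2 rad); the robot touches nothing.
It fails at once if a used dish is lifted more than 8 mm off the plate (height (world z) of any of dish1, dish2, dish3 above 0.046 m).
It fails at once if the bottle, round dish or tube block on the plate is pushed more than 12 mm away or tipped (distance of any of bottle, round_dish, tube_block from where it was at the start of the episode above 0.012 m or angle between any of bottle, round_dish, tube_block's own z axis and vertical above 0.2 rad).
It fails at once if the fresh dishes, the pot or the capillary case is pushed more than 12 mm away or tipped (distance of any of fresh_dishes, pot, capillary_case from where it was at the start of the episode above 0.012 m or angle between any of fresh_dishes, pot, capillary_case's own z axis and vertical above 0.2 rad).
It also fails if it takes over 72 s, if anything falls off the work surface, if the arm or the gripper's body presses on something with over 40 N, if the wrist force passes 120 N, or if a joint passes its speed limit or range.

## Working session

There is one attempt and no reset: what is moved stays moved. The work goes in short steps, Python scripts to look and compute and a shell command to move; the robot and the scene stay as the last step left them, time stands still between calls to the robot, and variables do not carry over. Pictures are saved under pics/ and viewed, about 8 in all and at most 12, crops included, and the job is handed in when it is done.

```bash
mkdir -p pics
cat > h.py <<'E'
from bench import robot
import cv2, numpy as np
def snap(cam,name,crop=None,scale=1):
    c=robot.camera(cam); im=c["img"]
    if crop: x0,y0,x1,y1=crop; im=im[y0:y1,x0:x1]
    im=cv2.resize(im,None,fx=scale,fy=scale,interpolation=cv2.INTER_CUBIC)
    cv2.imwrite("pics/"+name,im); np.savez("pics/cal_"+cam,K=c["camera_matrix"],o=c["origin"],R=c["rotation"]); return c
def pos(cam,pts,z):
    c=np.load(f"pics/cal_{cam}.npz"); K,o,R=c["K"],c["o"],c["R"]
    out=[]
    for u,v in pts:
        d=R@np.linalg.solve(K,[u,v,1]); out.append(o+d*(z-o[2])/d[2])
    return np.round(np.array(out),4)
E
python3 - <<'E'
from h import *
for n in("top","scene"):
    c=snap(n,n+"0.png",scale=1.5); print(c["camera_matrix"],c["origin"],c["rotation"])
print(robot.state())
E
```

```text
[[438.88807225   0.         251.29142153]
 [  0.         438.88807225 186.16562966]
 [  0.           0.           1.        ]] [ 0.38174269 -0.07662714  1.17843037] [-2.11838128  2.16072012 -0.14248274]
[[458.2926105    0.         246.67020749]
 [  0.         458.2926105  187.07341611]
 [  0.           0.           1.        ]] [ 1.22291196 -0.49711569  0.97665693] [-2.20839126 -1.17163672  0.43379748]
{'time': 0.1, 'qpos': array([ 1.34898557e+00,  2.13301423e-01, -3.49482672e-02,  1.32351203e+00,
        2.01186359e-05,  1.57080086e+00]), 'qd': array([-0.0013965 , -0.00123857,  0.00257058,  0.00190847, -0.00097209,
        0.0005764 ]), 'effort': array([ 1.00379566e-03, -6.87247682e+01,  4.87804163e+01,  1.23333218e-02,
       -6.61243962e-05, -3.14333545e-05]), 'eef_pos': array([0.10992466, 0.48745435, 0.2177875 ]), 'eef_rot': array([ 2.45320434e+00,  1.96155613e+00, -1.20388000e-03]), 'ft_force': array([-0.68383714,  0.00657033,  0.13534835]), 'torque': array([-0.03805248,  0.06252954,  0.00757459]), 'width': 0.08537595456984806}
```

Rotation is a rotation vector; fix that and view.

```bash
sed -i 's/R=c\["rotation"\])/R=cv2.Rodrigues(np.array(c["rotation"],float))[0])/' h.py; python3 -c "
from h import *
snap('top','top1.png',scale=1.5)"
```

```text
(no output)
```

View pics/top0.png

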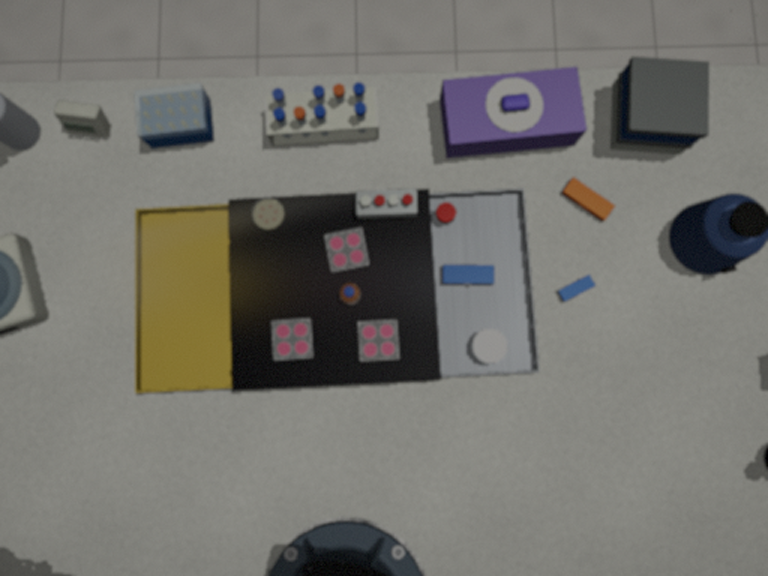

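View pics/scene0.png

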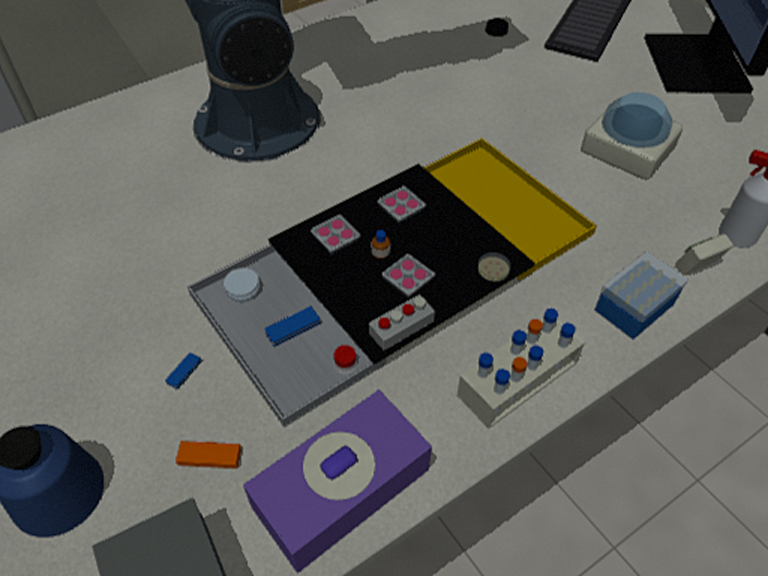

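Run:
```python
from h import *
s=lambda l:[(a/1.5,b/1.5) for a,b in l]
P=lambda n,l,z:print(n,pos("top",s(l),z).tolist())
P("plate",[(229,199),(429,190),(440,379),(232,390)],.038)
P("d1,d2,d3",[(379,340),(292,339),(347,250)],.052)
P("bottle",[(350,294)],.09); P("round",[(268,213)],.052)
P("block corners top",[(356,191),(418,190),(418,214),(357,217)],.075)
c=cv2.resize(cv2.imread("pics/top1.png")[180:400,220:450],None,fx=2.6,fy=2.6,interpolation=cv2.INTER_CUBIC);cv2.imwrite("pics/crop1.png",c)
```

```text
plate [[0.7001, 0.1985, 0.038], [0.7085, -0.1593, 0.038], [0.3748, -0.168, 0.038], [0.3628, 0.1886, 0.038]]
d1,d2,d3 [[0.4426, -0.0651, 0.052], [0.4472, 0.0836, 0.052], [0.6, -0.0124, 0.052]]
bottle [[0.5179, -0.0186, 0.09]]
round [[0.6692, 0.1259, 0.052]]
block corners top [[0.699, -0.0305, 0.075], [0.6983, -0.1376, 0.075], [0.6558, -0.1365, 0.075], [0.6529, -0.0316, 0.075]]
```

View pics/crop1.png

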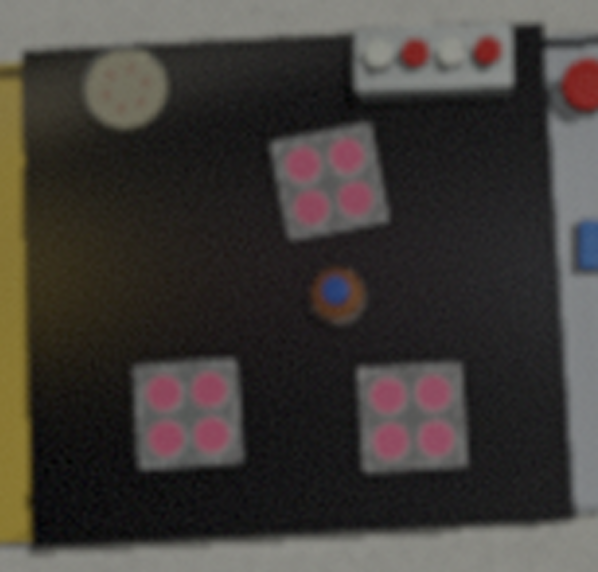

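```bash
python3 -m crank '{"travel":[[0,0,0],[0,0,0],[0,0,0],[0,0,0],[0,0,0],[0,0,0],[0,0,0],[0,0,0],[0,0,0],[0,0,0]],"dr":[[0,0,7],[0,0,7],[0,0,7],[0,0,7],[0,0,7],[0,0,7],[0,0,7],[0,0,7],[0,0,7],[0,0,7]]}' 0.45 20
cat >> h.py <<'E'
def to(x,y,z,head=1.7):
    from scipy.spatial.transform import Rotation as Ro
    s=robot.state(); R=Ro.from_rotvec(s["eef_rot"]).as_matrix()
    h=np.degrees(np.arctan2(R[1,0],R[0,0])); d=R.T@(np.array([x,y,z])-s["eef_pos"])
    print("t",s["time"],"pos",s["eef_pos"].round(4),"travel cm",(d*100).round(2),"heading",h.round(2),"dz",round(h-head,2),"F",s["ft_force"].round(1),"w",round(s["width"],4),"tips",robot.tips_ahead,"q",s["qpos"].round(2))
E
python3 -c "
from h import *
to(.445,.0095,.15)"
```

```text
time: 0.98
eef_pos: [0.11, 0.4876, 0.218]
eef_rot: [3.135, 0.19, -0.0]
ft_force: [0.6, -0.1, 0.1]
width: 0.0385
t 0.9833 pos [0.11   0.4876 0.218 ] travel cm [27.48 51.51  6.82] heading 6.94 dz 5.24 F [ 0.6 -0.1  0.1] w 0.0385 tips 0.019 q [ 1.35  0.21 -0.03  1.32  0.    2.8 ]
```

```bash
python3 -m crank '{"travel":[[0,0,0],[1.7,2.6,0],[1.7,2.6,0],[1.7,2.6,0],[1.7,2.6,0],[1.7,2.6,0],[1.7,2.6,0],[1.7,2.6,0],[1.7,2.6,0],[1.7,2.6,0]],"dr":[[0,0,5.2],[0,0,0],[0,0,0],[0,0,0],[0,0,0],[0,0,0],[0,0,0],[0,0,0],[0,0,0],[0,0,0]]}'
python3 -m crank '{"travel":[[1.7,2.6,0],[1.7,2.6,0],[1.7,2.6,0],[1.7,2.6,0],[1.7,2.6,0],[1.7,2.6,0],[1.7,2.6,0],[1.7,2.6,0],[1.7,2.6,0],[0,0,0]],"dr":[[0,0,0],[0,0,0],[0,0,0],[0,0,0],[0,0,0],[0,0,0],[0,0,0],[0,0,0],[0,0,0],[0,0,0]]}'
python3 -c "
from h import *
to(.445,.0095,.1)"
```

```text
time: 1.82
eef_pos: [0.2718, 0.2581, 0.2182]
eef_rot: [3.141, 0.058, 0.0]
ft_force: [-0.4, 0.0, 0.2]
width: 0.0384
time: 2.65
eef_pos: [0.4349, 0.0278, 0.2178]
eef_rot: [3.14, 0.052, 0.0]
ft_force: [-0.3, 0.2, -0.8]
width: 0.0383
t 2.65 pos [0.4349 0.0278 0.2178] travel cm [ 0.94  1.85 11.78] heading 1.9 dz 0.2 F [-0.3  0.2 -0.8] w 0.0383 tips 0.019 q [ 0.06  0.08 -0.19  1.3  -0.    1.6 ]
```

```bash
python3 -m crank '{"travel":[[0.3,0.6,2],[0.3,0.6,2],[0.3,0.6,2],[0,0,2],[0,0,2],[0,0,2],[0,0,1.8],[0,0,1],[0,0,0.8],[0,0,0]],"dr":[[0,0,0],[0,0,0],[0,0,0],[0,0,0],[0,0,0],[0,0,0],[0,0,0],[0,0,0],[0,0,0],[0,0,0]]}'
python3 -c "
from h import *
to(.442,.0095,.06)
snap('scene','s2.png',(170,100,330,220),5)"
```

```text
time: 3.48
eef_pos: [0.4415, 0.0137, 0.0609]
eef_rot: [-3.141, -0.058, 0.004]
ft_force: [-0.4, 0.7, -1.1]
width: 0.0382
t 3.4833 pos [0.4415 0.0137 0.0609] travel cm [0.04 0.42 0.09] heading 2.1 dz 0.4 F [-0.4  0.7 -1.1] w 0.0382 tips 0.019 q [ 0.03  0.19 -0.47  0.91  0.    1.57]
```

View pics/s2.png

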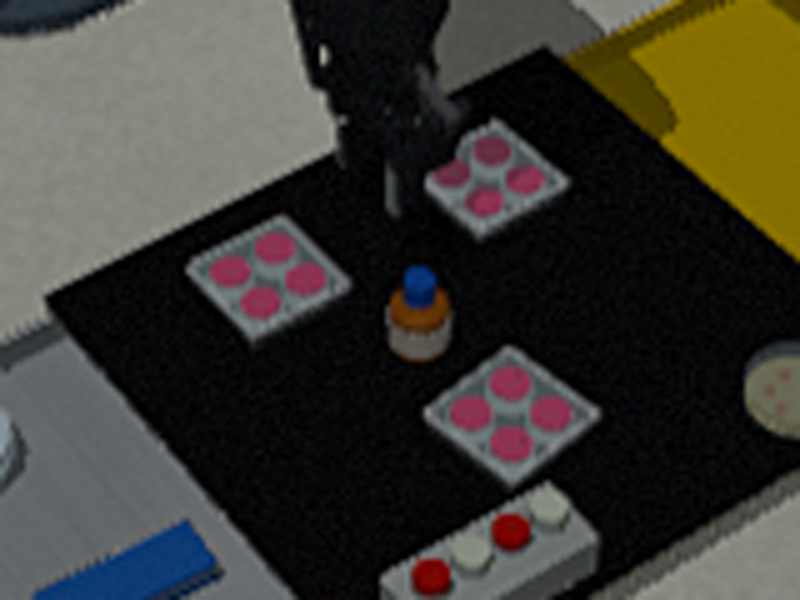

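```bash
python3 -m crank '{"travel":[[0,-1,0.2],[0,-1,0],[0,-1,0],[0,-1,0],[0,-1,0],[0,-1,0],[0,-1,0],[0,-1,0],[0,-1,0],[0,0,0]],"dr":[[0,0,0.4],[0,0,0],[0,0,0],[0,0,0],[0,0,0],[0,0,0],[0,0,0],[0,0,0],[0,0,0],[0,0,0]]}'
python3 -c "
from h import *
to(.44,.2,.06)
snap('scene','s3.png',(170,80,350,215),4)"
```

```text
time: 4.37
eef_pos: [0.4398, 0.1052, 0.0602]
eef_rot: [-3.141, -0.049, -0.0]
ft_force: [-0.3, -0.7, -0.2]
width: 0.0385
t 4.3667 pos [0.4398 0.1052 0.0602] travel cm [ 0.31 -9.47  0.03] heading 1.77 dz 0.07 F [-0.3 -0.7 -0.2] w 0.0385 tips 0.019 q [ 0.23  0.21 -0.45  0.91  0.    1.77]
```

View pics/s3.png

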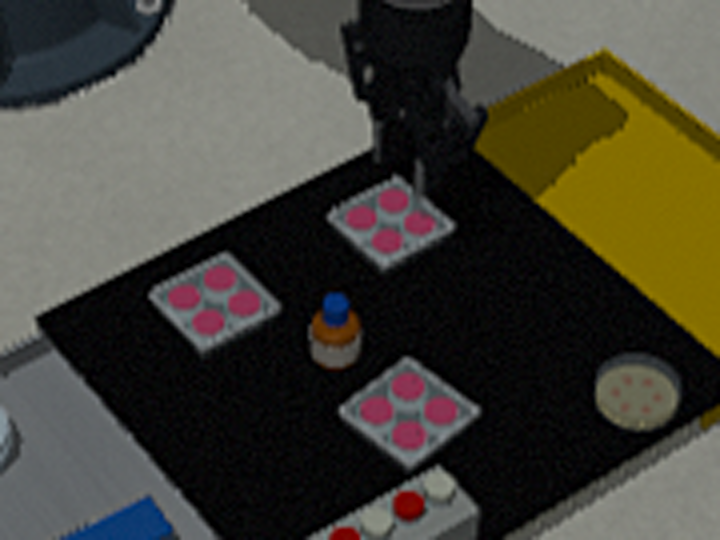

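```bash
python3 -m crank '{"travel":[[0,1,-0.3],[0,1.2,0],[0,1.2,0],[0,1.2,0],[0,1.2,0],[0,1.2,0],[0,1.2,0],[0,1.1,0],[0,0,0],[0,0,0]],"dr":[[0,0,0],[0,0,0],[0,0,0],[0,0,0],[0,0,0],[0,0,0],[0,0,0],[0,0,0],[0,0,0],[0,0,0]]}'
python3 -c "
from h import *
to(.442,.012,.05)
for z in(.04,.045,.05,.055,.06):print(z,pos('scene',[(275,128.75)],z))"
```

```text
time: 5.25
eef_pos: [0.4425, 0.0098, 0.0633]
eef_rot: [-3.141, -0.044, -0.0]
ft_force: [-0.8, 0.4, 0.2]
width: 0.0381
t 5.25 pos [0.4425 0.0098 0.0633] travel cm [-0.04 -0.22  1.33] heading 1.59 dz -0.11 F [-0.8  0.4  0.2] w 0.0381 tips 0.019 q [ 0.02  0.19 -0.47  0.91  0.    1.57]
0.04 [[0.4343 0.1244 0.04  ]]
0.045 [[0.4386 0.1211 0.045 ]]
0.05 [[0.4428 0.1178 0.05  ]]
0.055 [[0.447  0.1145 0.055 ]]
0.06 [[0.4512 0.1112 0.06  ]]
```

```bash
python3 -m crank '{"travel":[[0,0,0.3],[0,0,0.3],[0,0,0.3],[0,0,0.3],[0,0,0],[0,0,0]],"dr":[[0,0,0],[0,0,0],[0,0,0],[0,0,0],[0,0,0],[0,0,0]]}'
python3 -c "
from h import *
snap('scene','s4.png',(200,100,300,175),8)"
```

```text
time: 5.75
eef_pos: [0.4423, 0.0107, 0.051]
eef_rot: [3.141, 0.047, -0.001]
ft_force: [0.8, -0.2, -0.5]
width: 0.039
```

View pics/s4.png

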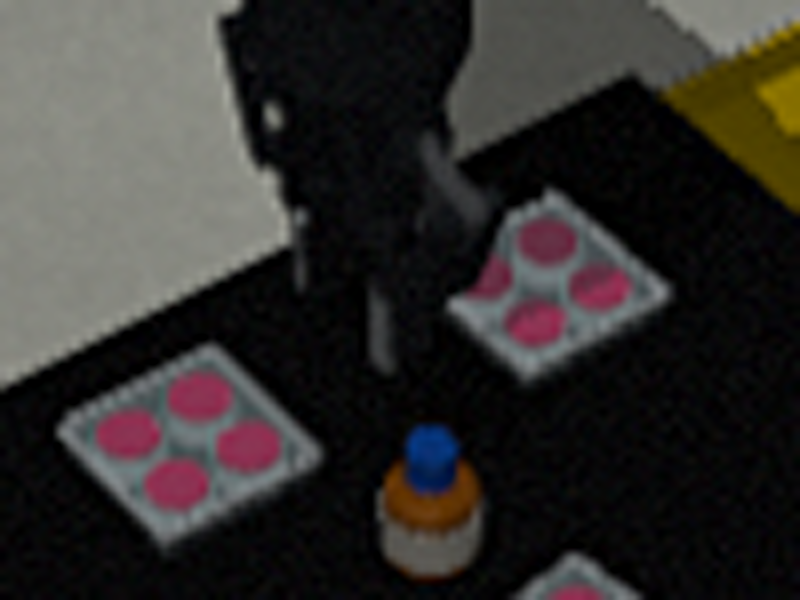

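```bash
python3 -c "
from h import *
for z in(.035,.04,.045,.05,.055,.06):print(z,pos('scene',[(247.9,146.5)],z))"
```

```text
0.035 [[0.446  0.0196 0.035 ]]
0.04 [[0.4501 0.0168 0.04  ]]
0.045 [[0.4542 0.0141 0.045 ]]
0.05 [[0.4583 0.0113 0.05  ]]
0.055 [[0.4625 0.0086 0.055 ]]
0.06 [[0.4666 0.0058 0.06  ]]
```

```bash
python3 -m crank '{"travel":[[0,0,0.2],[0,0,0.2],[0,0,0],[0,0,0]],"dr":[[0,0,0],[0,0,0],[0,0,0],[0,0,0]]}'
python3 -m crank '{"travel":[[0,0,0.2],[0,0,0],[0,0,0]],"dr":[[0,0,0],[0,0,0],[0,0,0]]}'
```

```text
time: 6.13
eef_pos: [0.4425, 0.0106, 0.0471]
eef_rot: [-3.141, -0.046, 0.0]
ft_force: [-0.3, -0.3, 0.5]
width: 0.0382
time: 6.38
eef_pos: [0.4425, 0.0106, 0.0451]
eef_rot: [-3.141, -0.046, 0.0]
ft_force: [0.1, -0.2, -0.1]
width: 0.0385
```

```bash
python3 -m crank '{"travel":[[0,0,0.1],[0,-1,0],[0,-1,0],[0,-1,0],[0,-1,0],[0,-1,0],[0,-1,0],[0,-1,0],[0,-1,0],[0,-1,0]],"dr":[[0,0,0],[0,0,0],[0,0,0],[0,0,0],[0,0,0],[0,0,0],[0,0,0],[0,0,0],[0,0,0],[0,0,0]]}'
python3 -c "
from h import *
to(.44,.2,.06)
snap('top','t5.png',(140,110,300,265),4); snap('scene','s5.png')"
```

```text
time: 7.22
eef_pos: [0.4398, 0.1016, 0.0442]
eef_rot: [-3.141, -0.047, 0.0]
ft_force: [-0.4, 0.1, -0.3]
width: 0.0383
t 7.2167 pos [0.4398 0.1016 0.0442] travel cm [ 0.31 -9.83 -1.58] heading 1.7 dz 0.0 F [-0.4  0.1 -0.3] w 0.0383 tips 0.019 q [ 0.23  0.23 -0.48  0.87  0.    1.77]
```

View pics/s5.png

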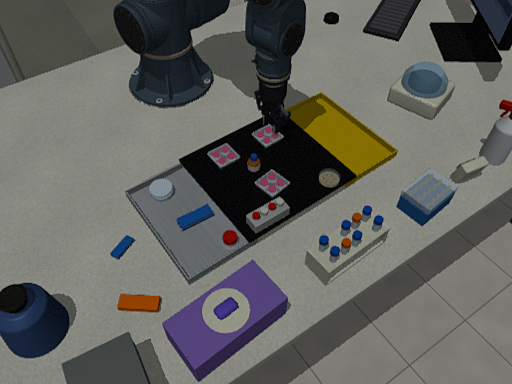

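```bash
python3 -c "
from h import *
im=cv2.imread('pics/s5.png');print(im.shape);cv2.imwrite('pics/s5c.png',cv2.resize(im[90:165,220:320],None,fx=8,fy=8,interpolation=cv2.INTER_CUBIC))"
```

```text
(384, 512, 3)
```

View pics/s5c.png

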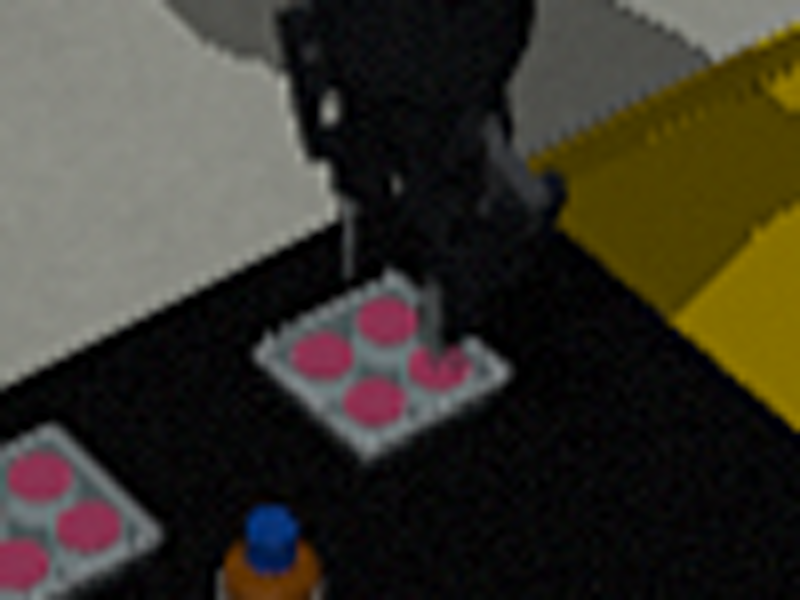

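```bash
python3 -m crank '{"travel":[[0,0,-0.6],[0,1.3,0],[0,1.3,0],[0,1.3,0],[0,1.3,0],[0,1.3,0],[0,1.3,0],[0,1.3,0],[0,0,0.8],[0,0,0.4]],"dr":[[0,0,0],[0,0,0],[0,0,0],[0,0,0],[0,0,0],[0,0,0],[0,0,0],[0,0,0],[0,0,0],[0,0,0]]}'
python3 -m crank '{"travel":[[0,0,0.2],[0,0,0.2],[0,0,0]],"dr":[[0,0,0],[0,0,0],[0,0,0]]}'
python3 -m crank '{"travel":[[0,0,0.1],[0,0,0.1],[0,0,0]],"dr":[[0,0,0],[0,0,0],[0,0,0]]}'
```

```text
time: 8.15
eef_pos: [0.4425, 0.009, 0.0378]
eef_rot: [-3.141, -0.043, -0.0]
ft_force: [-1.2, 0.4, -1.8]
width: 0.0388
time: 8.4
eef_pos: [0.4422, 0.01, 0.0338]
eef_rot: [-3.141, -0.047, 0.001]
ft_force: [0.6, -0.9, -0.4]
width: 0.0384
time: 8.65
eef_pos: [0.4426, 0.0098, 0.0321]
eef_rot: [-3.141, -0.047, -0.0]
ft_force: [-0.3, -0.6, -0.6]
width: 0.0386
```

```bash
for i in 1 2; do python3 -m crank '{"travel":[[0,0,0.1],[0,0,0],[0,0,0]],"dr":[[0,0,0],[0,0,0],[0,0,0]]}'; done; python3 -c "
from h import *
snap('scene','s6.png',(200,100,300,175),8)"
```

```text
time: 8.9
eef_pos: [0.4426, 0.0096, 0.0312]
eef_rot: [3.141, 0.046, -0.0]
ft_force: [0.2, -0.2, -0.2]
width: 0.0383
time: 9.15
eef_pos: [0.4425, 0.0095, 0.0302]
eef_rot: [-3.141, -0.046, 0.0]
ft_force: [0.4, -0.2, 0.5]
width: 0.0385
```

View pics/s6.png

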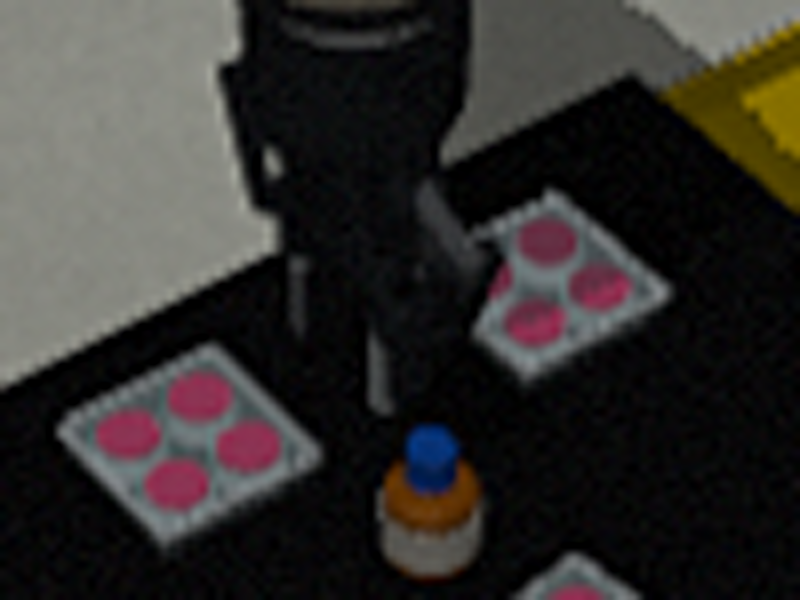

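```bash
python3 -m crank '{"travel":[[0,0,-0.1],[0,-1,0],[0,-1,0],[0,-1,0],[0,-1,0],[0,-1,0],[0,-1,0]],"dr":[[0,0,0],[0,0,0],[0,0,0],[0,0,0],[0,0,0],[0,0,0],[0,0,0]]}'
python3 -c "
from h import *
to(.44,.2,.06)
snap('scene','s7.png',(180,80,330,190),5);print(pos('scene',[(247.5,151.5)],.04))"
```

```text
time: 9.78
eef_pos: [0.4407, 0.0708, 0.0312]
eef_rot: [3.141, 0.047, 0.0]
ft_force: [-0.3, -1.4, 0.9]
width: 0.0382
t 9.7833 pos [0.4407 0.0708 0.0312] travel cm [  0.32 -12.91  -2.88] heading 1.72 dz 0.02 F [-0.3 -1.4  0.9] w 0.0382 tips 0.019 q [ 0.16  0.23 -0.51  0.83 -0.    1.7 ]
[[0.4659 0.0047 0.04  ]]
```

View pics/s7.png

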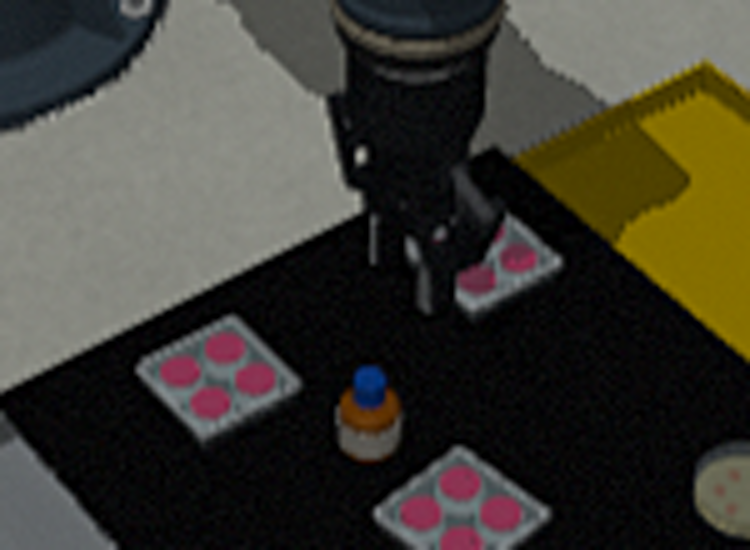

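```bash
python3 -m crank '{"travel":[[0,-1,0],[0,-1,0],[0,-1,0],[0,-1,0],[0,-1,0],[0,-1,0],[0,-1,0],[0,-1,0],[0,-1,0],[0,-1,0]],"dr":[[0,0,0],[0,0,0],[0,0,0],[0,0,0],[0,0,0],[0,0,0],[0,0,0],[0,0,0],[0,0,0],[0,0,0]]}'
python3 -m crank '{"travel":[[0,-1,0],[0,-1,0],[0,-1,0],[0,-0.6,0],[0,0,0],[0,0,0]],"dr":[[0,0,0],[0,0,0],[0,0,0],[0,0,0],[0,0,0],[0,0,0]]}'
cat >> h.py <<'E'
def pink(z=.052):
    # every well: pixel and position, both cameras
    for cam in("top","scene"):
        im=snap(cam,"last_"+cam+".png")["img"]; h=cv2.cvtColor(cv2.GaussianBlur(im,(3,3),0),cv2.COLOR_BGR2HSV)
        m=cv2.inRange(h,(155,60,60),(176,255,255)); n,_,st,ce=cv2.connectedComponentsWithStats(m)
        for i in range(1,n):
            if st[i,4]>=8: print(cam,ce[i].round(1),st[i,4],*[pos(cam,[ce[i]],zz)[0][:2] for zz in(z,.018)])
E
python3 -c "
from h import *
pink(); to(.44,.2,.03)"
```

```text
time: 10.67
eef_pos: [0.4378, 0.1705, 0.0312]
eef_rot: [-3.141, -0.046, -0.0]
ft_force: [0.2, -0.1, -0.3]
width: 0.0384
time: 11.17
eef_pos: [0.4367, 0.2057, 0.0311]
eef_rot: [3.141, 0.047, -0.0]
ft_force: [-0.3, 0.2, 0.3]
width: 0.0386
top [235.1 159.5] 59 [ 0.619  -0.0224] [ 0.6261 -0.0207]
top [224.  161.6] 61 [0.614  0.0067] [0.621  0.0092]
top [237.3 170.4] 59 [ 0.5898 -0.0279] [ 0.5961 -0.0264]
top [225.9 172.7] 63 [0.5843 0.0019] [0.5904 0.0043]
top [245.7 220.9] 63 [ 0.4576 -0.0475] [ 0.4599 -0.0466]
top [257.3 220.2] 62 [ 0.459  -0.0773] [ 0.4613 -0.0773]
top [246.3 232.7] 65 [ 0.4275 -0.0486] [ 0.4289 -0.0478]
top [258.1 231.9] 65 [ 0.4291 -0.0788] [ 0.4305 -0.0789]
scene [308.5 118.1] 15 [0.4636 0.2263] [0.4356 0.2529]
scene [298.3 122. ] 20 [0.4602 0.1905] [0.4322 0.2158]
scene [313.3 123.2] 25 [0.4892 0.2241] [0.4622 0.2506]
scene [305.9 127. ] 29 [0.4897 0.1956] [0.4627 0.221 ]
scene [224.5 149.1] 44 [ 0.4312 -0.05  ] [ 0.4021 -0.0336]
scene [215.6 153.8] 44 [ 0.4326 -0.08  ] [ 0.4035 -0.0646]
scene [230.5 155.3] 46 [ 0.4613 -0.0489] [ 0.4333 -0.0324]
scene [221.6 160. ] 45 [ 0.4621 -0.0788] [ 0.4341 -0.0634]
scene [271.7 176.1] 47 [0.5878 0.0007] [0.5645 0.019 ]
scene [263.8 182.1] 51 [ 0.5931 -0.0288] [ 0.57   -0.0115]
scene [279.8 182.1] 51 [0.617  0.0061] [0.5947 0.0246]
scene [271.9 188.4] 56 [ 0.6226 -0.024 ] [ 0.6005 -0.0066]
t 11.2667 pos [0.4367 0.2052 0.0311] travel cm [0.32 0.53 0.11] heading 1.68 dz -0.02 F [-0.1 -0.4 -1.2] w 0.0384 tips 0.019 q [ 0.44  0.3  -0.42  0.85 -0.    1.98]
```

```bash
python3 -m crank '{"travel":[[0,0,-2],[0,0,-3],[0,0,-3],[0,0,-3],[0,0,0]],"dr":[[0,0,0],[0,0,0],[0,0,0],[0,0,0],[0,0,0]]}'
python3 -c "
from h import *
pink();to(.443,-.125,.15)
c=np.vstack([cv2.resize(cv2.imread('pics/last_scene.png')[85:165,240:370],None,fx=3.5,fy=3.5)]);cv2.imwrite('pics/c8.png',c)"|egrep 't |scene \[(29|3)|top \[(1|20)'
```

```text
time: 11.68
eef_pos: [0.4391, 0.2061, 0.1465]
eef_rot: [-3.138, -0.045, -0.01]
ft_force: [1.1, 0.9, 0.3]
width: 0.0385
top [135.8 222.5] 18 [0.4592 0.2353] [0.4615 0.2447]
top [144.8 223. ] 47 [0.4574 0.212 ] [0.4596 0.2207]
top [135.4 234.3] 23 [0.4288 0.2357] [0.4303 0.2451]
top [145.1 234.2] 48 [0.4287 0.2109] [0.4301 0.2196]
scene [306.6 118. ] 29 [0.4602 0.222 ] [0.4322 0.2484]
scene [302.6 125.1] 67 [0.4778 0.1927] [0.4504 0.218 ]
scene [313.1 123.6] 29 [0.4904 0.2224] [0.4635 0.2488]
t 11.7833 pos [0.4376 0.2054 0.1422] travel cm [-0.41 33.04 -0.81] heading 1.66 dz -0.04 F [ 0.3  1.  -1. ] w 0.0383 tips 0.019 q [ 0.44  0.2  -0.24  1.13 -0.    1.98]
```

View pics/c8.png

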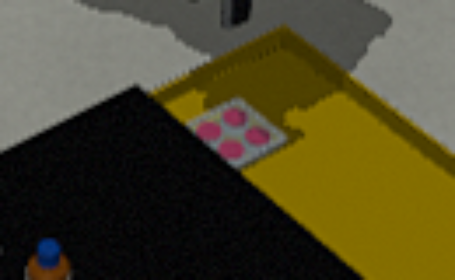

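```bash
python3 -m crank '{"travel":[[0,3.3,0],[0,3.3,0],[0,3.3,0],[0,3.3,0],[0,3.3,0],[0,3.3,0],[0,3.3,0],[0,3.3,0],[-0.1,3.3,0],[-0.1,3.3,0]],"dr":[[0,0,0],[0,0,0],[0,0,0],[0,0,0],[0,0,0],[0,0,0],[0,0,0],[0,0,0],[0,0,0],[0,0,0]]}'
python3 -m crank '{"travel":[[0,0,0],[0,0,3],[0,0,3],[0,0,2],[0,0,1],[0,0,0],[0,0,0]],"dr":[[0,0,0],[0,0,0],[0,0,0],[0,0,0],[0,0,0],[0,0,0],[0,0,0]]}'
python3 -c "
from h import *
to(.445,-.125,.031)"
```

```text
time: 12.62
eef_pos: [0.4434, -0.1261, 0.1401]
eef_rot: [-3.141, -0.046, 0.003]
ft_force: [1.5, 0.0, 0.3]
width: 0.0381
time: 13.2
eef_pos: [0.4435, -0.1242, 0.0505]
eef_rot: [-3.141, -0.046, 0.003]
ft_force: [0.0, 0.5, -0.1]
width: 0.0383
t 13.2 pos [ 0.4435 -0.1242  0.0505] travel cm [0.15 0.09 1.95] heading 1.68 dz -0.02 F [ 0.   0.5 -0.1] w 0.0383 tips 0.019 q [-0.27  0.24 -0.44  0.89  0.    1.27]
```

```bash
python3 -m crank '{"travel":[[0,0.2,0.7],[0,0,0.7],[0,0,0.3],[0,0,0.2],[0,0,0],[0,-1,0],[0,-1,0],[0,-1,0],[0,-1,0],[0,-1,0]],"dr":[[0,0,0],[0,0,0],[0,0,0],[0,0,0],[0,0,0],[0,0,0],[0,0,0],[0,0,0],[0,0,0],[0,0,0]]}'
python3 -c "
from h import *
pink();to(.44,.206,.031)"|egrep 't |\[(2[0-4].\..|25[0-7].*) (1[45]|2)'
```

```text
time: 14.03
eef_pos: [0.4431, -0.0752, 0.0324]
eef_rot: [3.141, 0.047, 0.0]
ft_force: [-0.4, -0.7, 0.5]
width: 0.0386
top [235.1 159.4] 60 [ 0.6192 -0.0224] [ 0.6263 -0.0207]
scene [236.8 144. ] 13 [ 0.434  -0.0101] [0.4049 0.0078]
scene [241.  150.4] 36 [ 0.4616 -0.0143] [0.4336 0.0035]
scene [232.6 155.2] 25 [ 0.4643 -0.0439] [ 0.4364 -0.0272]
t 14.1333 pos [ 0.443  -0.0748  0.0323] travel cm [  0.58 -28.08   0.14] heading 1.8 dz 0.1 F [0.5 0.6 0.1] w 0.0384 tips 0.019 q [-0.17  0.24 -0.5   0.83  0.    1.37]
```

```bash
python3 -m crank '{"travel":[[0,-1,0.1],[0,-1,0],[0,-1,0],[0,-1,0],[0,-1,0],[0,-1,0],[0,-1,0],[0,-1,0],[0,-1,0],[0,-1,0]],"dr":[[0,0,0],[0,0,0],[0,0,0],[0,0,0],[0,0,0],[0,0,0],[0,0,0],[0,0,0],[0,0,0],[0,0,0]]}'
python3 -m crank '{"travel":[[0,-1,0],[0,-1,0],[0,-1,0],[0,-1,0],[0,-1,0],[0,-1,0],[0,-1,0],[0,-1,0],[0,-1,0],[0,-1,0]],"dr":[[0,0,0],[0,0,0],[0,0,0],[0,0,0],[0,0,0],[0,0,0],[0,0,0],[0,0,0],[0,0,0],[0,0,0]]}'
python3 -m crank '{"travel":[[0,-1,0],[0,-1,0],[0,-1,0],[0,-1,0],[0,-1,0],[0,-1,0],[0,-1,0],[0,-1,0],[0,-1,0],[0,0,0]],"dr":[[0,0,0],[0,0,0],[0,0,0],[0,0,0],[0,0,0],[0,0,0],[0,0,0],[0,0,0],[0,0,0],[0,0,0]]}'
python3 -c "
from h import *
pink();to(.44,.206,.031)"|egrep -v '\[ ?0.(5|6).*(0.5|0.6)'
```

```text
time: 14.97
eef_pos: [0.4401, 0.0245, 0.0312]
eef_rot: [3.141, 0.046, 0.0]
ft_force: [-0.1, -0.1, -0.0]
width: 0.0381
time: 15.8
eef_pos: [0.4371, 0.1244, 0.0312]
eef_rot: [3.141, 0.046, -0.0]
ft_force: [0.1, -0.5, 1.6]
width: 0.038
time: 16.63
eef_pos: [0.4346, 0.2152, 0.0312]
eef_rot: [-3.141, -0.048, -0.0]
ft_force: [0.8, -0.5, -0.6]
width: 0.0386
top [146.2 227.1] 21 [0.4467 0.2082] [0.4487 0.2168]
top [145.5 237.2] 33 [0.4211 0.2098] [0.4223 0.2184]
scene [296.9 117.1] 30 [0.4405 0.2007] [0.4118 0.2264]
scene [311.  118.2] 26 [0.4684 0.2321] [0.4407 0.2589]
scene [303.  122.4] 28 [0.4692 0.2012] [0.4415 0.2269]
scene [314.5 124.3] 11 [0.4948 0.2238] [0.468  0.2503]
scene [306.5 128.6] 15 [0.4961 0.1929] [0.4694 0.2183]
scene [271.6 176.1] 48 [5.878e-01 5.000e-04] [0.5645 0.0188]
```

```bash
python3 -m crank '{"travel":[[0,0,-2],[0,0,-3],[0,0,-3],[0,0,-3],[0,0,0]],"dr":[[0,0,0],[0,0,0],[0,0,0],[0,0,0],[0,0,0]]}'
python3 -m crank '{"travel":[[1.57,3,0],[1.57,3,0],[1.57,3,0],[1.57,3,0],[1.57,3,0],[1.57,3,0],[1.57,3,0],[1.57,3,0],[1.57,3,0],[1.57,3,0]],"dr":[[0,0,0],[0,0,0],[0,0,0],[0,0,0],[0,0,0],[0,0,0],[0,0,0],[0,0,0],[0,0,0],[0,0,0]]}'
python3 -m crank '{"travel":[[0,0,0],[0,0,0],[0,0,0]],"dr":[[0,0,-2],[0,0,-2],[0,0,0]]}'
python3 -c "
from h import *
pink();to(.6,-.08,.031,5.7)"|egrep -v '\[ ?0.(5|6).*(0.5|0.6)'
```

```text
time: 17.15
eef_pos: [0.4368, 0.214, 0.1465]
eef_rot: [-3.138, -0.045, -0.01]
ft_force: [0.2, 0.2, 1.3]
width: 0.0385
time: 17.98
eef_pos: [0.6006, -0.0841, 0.1411]
eef_rot: [3.141, 0.045, -0.0]
ft_force: [0.5, 0.6, 0.7]
width: 0.0383
time: 18.23
eef_pos: [0.6001, -0.083, 0.1408]
eef_rot: [-3.138, -0.156, 0.001]
ft_force: [0.4, 0.6, 0.5]
width: 0.0384
top [132.7 227.1] 54 [0.4474 0.2431] [0.4494 0.2527]
top [144.4 226.7] 55 [0.448 0.213] [0.45   0.2217]
top [132.8 238.5] 55 [0.4183 0.2423] [0.4194 0.2519]
top [144.3 237.9] 55 [0.4193 0.2126] [0.4204 0.2213]
scene [304.6 113.2] 28 [0.44   0.2302] [0.4113 0.257 ]
scene [296.9 117.1] 30 [0.4405 0.2007] [0.4118 0.2264]
scene [310.7 118.4] 31 [0.4686 0.231 ] [0.4409 0.2577]
scene [303.3 122.2] 36 [0.469  0.2024] [0.4413 0.2281]
scene [314.3 124.5] 13 [0.4955 0.2227] [0.4687 0.2492]
scene [306.5 128.6] 17 [0.4961 0.1929] [0.4694 0.2183]
scene [271.5 176.1] 42 [5.877e-01 1.000e-04] [0.5644 0.0184]
```

```bash
python3 -m crank '{"travel":[[0,0,3],[0,0,3],[0,0,2],[0,0,1],[0,0,0.8],[0,0,0.7],[0,0,0.4],[0,0,0],[0,0,0]],"dr":[[0,0,0],[0,0,0],[0,0,0],[0,0,0],[0,0,0],[0,0,0],[0,0,0],[0,0,0],[0,0,0]]}'
python3 -c "
from h import *
to(.57,.206,.031,5.7)"
```

```text
time: 19.08
eef_pos: [0.6008, -0.0819, 0.0329]
eef_rot: [3.138, 0.156, 0.001]
ft_force: [-0.1, 0.2, -0.5]
width: 0.0386
t 19.0833 pos [ 0.6008 -0.0819  0.0329] travel cm [ -0.21 -28.95   0.18] heading 5.69 dz -0.01 F [-0.1  0.2 -0.5] w 0.0386 tips 0.019 q [-0.14  0.52 -0.07  0.98  0.    1.34]
```

```bash
python3 -m crank '{"travel":[[0,-0.8,0.15],[0,-0.8,0],[0,-0.8,0],[0,-0.8,0],[0,-0.8,0],[0,-0.8,0],[0,-0.8,0],[0,-0.8,0],[0,-0.8,0],[0,-0.8,0]],"dr":[[0,0,0],[0,0,0],[0,0,0],[0,0,0],[0,0,0],[0,0,0],[0,0,0],[0,0,0],[0,0,0],[0,0,0]]}'
python3 -c "
from h import *
pink();to(.57,.206,.031,5.7)"|egrep  't |\[ ?0.(5|6).*(0.5|0.6)'
```

```text
time: 19.92
eef_pos: [0.5923, -0.0014, 0.0307]
eef_rot: [3.138, 0.156, 0.0]
ft_force: [-0.1, -0.8, 0.0]
width: 0.0387
scene [296.1 173.1] 47 [0.6162 0.0612] [0.5939 0.0817]
scene [288.4 179.1] 28 [0.6217 0.031 ] [0.5996 0.0504]
t 20.0167 pos [ 0.5922 -0.0009  0.0307] travel cm [-1.400e-01 -2.081e+01 -2.000e-02] heading 5.76 dz 0.06 F [ 0.5 -0.4 -0.4] w 0.0385 tips 0.019 q [-0.    0.5  -0.11  0.96  0.    1.47]
```

```bash
python3 -m crank '{"travel":[[0,-0.8,0],[0,-0.8,0],[0,-0.8,0],[0,-0.8,0],[0,-0.8,0],[0,-0.8,0],[0,-0.8,0],[0,-0.8,0],[0,0,0]],"dr":[[0,0,0],[0,0,-2],[0,0,-2],[0,0,-1],[0,0,0],[0,0,0],[0,0,0],[0,0,0],[0,0,0]]}'
python3 -c "
from h import *
pink();to(.565,.21,.031,5.7)"|egrep  't |\[ ?0.(5|6).*(0.5|0.6)'
```

```text
time: 20.77
eef_pos: [0.5822, 0.0625, 0.0307]
eef_rot: [-3.127, -0.294, 0.0]
ft_force: [0.2, -0.1, 0.2]
width: 0.0383
scene [312.2 159.7] 30 [0.6024 0.1277] [0.5796 0.1507]
scene [305.  166.2] 20 [0.61   0.0962] [0.5875 0.118 ]
t 20.8667 pos [0.5824 0.0613 0.0308] travel cm [  1.06 -14.94  -0.03] heading 10.73 dz 5.03 F [0.8 0.4 0.1] w 0.0383 tips 0.019 q [ 0.1   0.49 -0.13  0.95 -0.    1.49]
```

```bash
python3 -m crank '{"travel":[[0,-1,0],[0,-1,0],[0,-1,0],[0,-1,0],[0,-1,0],[0,-1,0],[0,-1,0],[0,-1,0],[0,-1,0],[0,-1,0]],"dr":[[0,0,0],[0,0,0],[0,0,0],[0,0,0],[0,0,0],[0,0,0],[0,0,0],[0,0,0],[0,0,0],[0,0,0]]}'
python3 -m crank '{"travel":[[0,-1,0],[0,-1,0],[0,-1,0],[0,-1,0],[0,-1,0],[0,-0.7,0],[0,0,0],[0,0,0]],"dr":[[0,0,0],[0,0,0],[0,0,0],[0,0,0],[0,0,0],[0,0,0],[0,0,0],[0,0,0]]}'
python3 -m crank '{"travel":[[0,0,-2],[0,0,-3],[0,0,-3],[0,0,-3],[0,0,-3],[0,0,0]],"dr":[[0,0,0],[0,0,0],[0,0,0],[0,0,0],[0,0,0],[0,0,0]]}'
python3 -m crank '{"travel":[[-2,0,0],[-2,0,0],[-2,0,0],[-2,0,0],[-2,0,0],[-2,0,0],[0,0,0],[0,0,0]],"dr":[[0,0,0],[0,0,0],[0,0,0],[0,0,0],[0,0,0],[0,0,0],[0,0,0],[0,0,0]]}'
python3 -c "
from h import *
pink();to(.565,.21,.031,5.7)
a=cv2.resize(cv2.imread('pics/last_top.png')[115:275,80:370],None,fx=2.6,fy=2.6);cv2.imwrite('pics/fin.png',a)"
```

```text
time: 21.7
eef_pos: [0.5637, 0.1602, 0.0307]
eef_rot: [3.128, 0.293, 0.0]
ft_force: [-0.0, 0.2, 0.5]
width: 0.0382
time: 22.37
eef_pos: [0.5532, 0.2155, 0.0306]
eef_rot: [3.128, 0.294, -0.0]
ft_force: [1.3, 0.3, -0.1]
width: 0.0387
time: 22.87
eef_pos: [0.5556, 0.2155, 0.1766]
eef_rot: [-3.126, -0.292, -0.012]
ft_force: [0.3, -0.3, 0.6]
width: 0.038
time: 23.53
eef_pos: [0.4352, 0.1926, 0.171]
eef_rot: [-3.128, -0.292, -0.001]
ft_force: [0.2, 0.1, -0.3]
width: 0.0385
top [141.1 180.1] 31 [0.5693 0.2236] [0.575  0.2327]
top [130.2 182.5] 28 [0.5637 0.252 ] [0.5692 0.2619]
top [143.1 191. ] 35 [0.5406 0.218 ] [0.5454 0.2269]
top [131.9 193.4] 31 [0.5349 0.2469] [0.5395 0.2567]
top [144.3 226.6] 57 [0.4481 0.2133] [0.4501 0.2221]
top [144.7 238. ] 51 [0.4192 0.2116] [0.4203 0.2203]
scene [304.1 113.2] 28 [0.439  0.2293] [0.4102 0.256 ]
scene [297. 117.] 31 [0.4404 0.201 ] [0.4117 0.2267]
scene [310.9 118.6] 30 [0.4696 0.2307] [0.4419 0.2574]
scene [303.3 122.2] 36 [0.469  0.2024] [0.4413 0.2281]
scene [314.3 124.5] 13 [0.4955 0.2227] [0.4687 0.2492]
scene [306.7 128.5] 16 [0.496  0.1935] [0.4693 0.2189]
scene [332.2 138. ] 33 [0.5684 0.2289] [0.5443 0.2556]
scene [325.9 143. ] 32 [0.5737 0.2009] [0.5499 0.2265]
scene [340.1 143.1] 32 [0.5967 0.234 ] [0.5737 0.2608]
scene [333.9 148.3] 36 [0.6026 0.2059] [0.5798 0.2317]
t 23.6333 pos [0.436  0.1929 0.1708] travel cm [12.98  0.71 13.98] heading 10.67 dz 4.97 F [-0.4  0.5  0.1] w 0.0383 tips 0.019 q [ 0.42  0.18 -0.2   1.19 -0.    1.8 ]
```

View pics/fin.png

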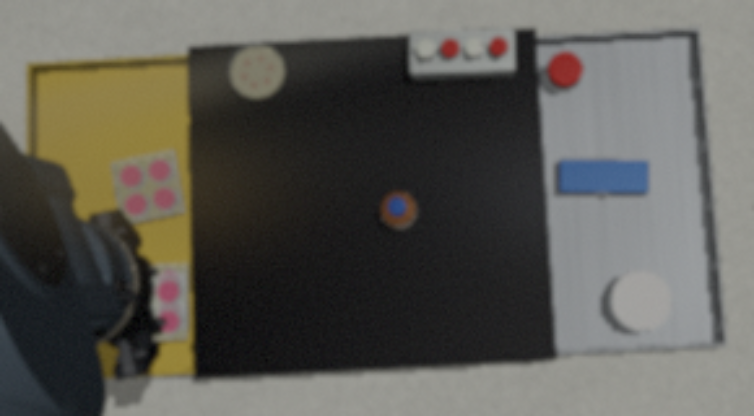

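```bash
python3 -c "
from h import *
to(.5,.2,.2); print(robot.close_job())"
```

```text
t 23.6333 pos [0.436  0.1929 0.1708] travel cm [ 6.42  0.48 -2.92] heading 10.67 dz 8.97 F [-0.4  0.5  0.1] w 0.0383 tips 0.019 q [ 0.42  0.18 -0.2   1.19 -0.    1.8 ]
the job is handed in; nothing more can be done
None
```

I swept all three used dishes along the plate and over its +y end into the yellow tray with the half-open fingertips, lifted none of them, and handed the job in at about 23.6 s.

- **Dishes:** The last top view shows an empty plate apart from the bottle, round dish and tube block. Dish 3 lies flat in the tray, and both cameras agree on its place. Dish 1 lies flat on top of dish 2, its underside at about 18 mm. By measurement it is about 8 mm clear of the plate's edge. The gap is narrow and I did not widen it.
- **Other things:** The bottle, round dish, tube block and steel-tray stock look unmoved. I checked only the bottle's pixel position against the start; the rest I judged by eye. The gripper was raised clear of everything.
- **What disagreed:** The first two sweeps at dish 2 passed over it without contact. At that opening the fingertips stood roughly 10 mm above the reported tool point, not 19 mm ahead of it. I went lower in small steps and pushed at a tool height of 31 mm.

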